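# Slide a thin shim off a dispensing stage and seat it on a magnet

## Task

The thin aluminium shim lies flat on the glue dispenser's stage, too low to be grasped there: press on it lightly and slide it, flat, towards the robot until more than half of its tab sticks out over the stage's front edge. Then grasp the tab, lift the shim clear of the stage, and lower its hole over the pole of the loudspeaker magnet until the shim lies flat and fully home, letting go only once it is down. Never press hard on the shim, the stage or the magnet, and leave the jar, the bit case and the loudspeaker frame where they are.

Things in the scene. Friction and masses are not known exactly. Their poses are not given: they have to be found in the camera images.
- shim: Loose flat aluminium shim, 3 mm thick, 50 to 80 g: a disc 80 mm in diameter with a 25 mm hole in its middle, and a tab 36 mm wide that runs along the shim's -x to 95 mm from the hole's centre. Origin: hole's centre, half-way up (1.5 mm above its underside); z up. It starts flat on the stage, tab towards the front edge. More than 30 N of pressing or shoving spoils it.
- shim_tab_end (a point): Middle of the end of the shim's tab, half-way up, 95 mm from the hole's centre. It starts 5 to 30 mm short of the stage's front edge. The shim slides on the stage with friction of about 0.3; finger pads grip it much better, so 5 to 12 N of downward push with closed fingertips, on the solid part between hole and tab, drags it along.
- stage_edge (a point): Middle of the top of the fixed stage's front edge, the one nearest the robot. x points inwards over the stage, away from the robot; y runs along the edge; z is up. The stage is a dark steel plate 190 mm deep (x), 200 mm wide, 12 mm thick, on legs. Its flat rigid top is 70 to 90 mm above the bench; feel for it, the reading may be 2 mm off. Front legs stand 50 mm back.
- magnet_seat (a point): Centre of the seat of the fixed loudspeaker magnet, z up: flat top of a black ring 68 mm wide, 60 mm above the bench, on a holder with a foot 90 mm wide. From it a 20 mm thick steel pole stands up: straight for 8 mm, then tapering to 12 mm at its top, 14 mm above the seat. The seated shim's origin lies 1.5 mm above this point; its tab may point anywhere.
- jar: Bystander: closed white jar with grey lid, 64 mm in diameter, 85 mm high; origin at the centre of its underside. It stands at one side of the stage, the magnet at the other.
- bit_case: Bystander: flat dark driver-bit case, 70 x 120 x 21 mm, lying on the bench; origin at the centre of its underside.
- frame: Bystander: black loudspeaker frame, a bowl 124 mm wide at the rim and 36 mm high; origin at the centre of its underside.

How it is judged:
By the outcome, as a careful person would: the job done as asked, in the order asked, and still so for the second after the job is handed in, with the robot touching nothing.
It also fails if it takes over 61 s, if anything falls off the work surface, if the arm or the gripper's body presses on something with over 40 N, if the wrist force passes 120 N, or if a joint passes its speed limit or range.

## Robot

A 7-joint arm with a two-finger parallel gripper is mounted at the origin on the work surface. World frame = base frame: x ahead of the robot, y to its left, z up, the work surface at z = 0. Lengths are in mm, angles in rad, forces in N, time in s.
With the tool pointing down it reaches from about 425 to 1025 mm from the base axis. Payload 3.6 kg.
Tool frame: the origin (TCP) lies midway between the tips of the shut fingers; the grasp point (between the pads) lies 19 mm behind it; x points along the fingers, y is the direction in which the jaws open and shut, and the axes are right-handed (so a half turn about x gives the same grasp; the last joint's range is limited). The gripper opens to 85 mm and grips with 20 to 120 N. Pads are 22 mm wide; open, the fingers measure 114 mm over their backs; the gripper's body (76 mm by 85 mm) begins 54 mm behind the grasp point. The pads swing forward as they close: fully open they stand 13 mm farther back than shut.
Start: joints at [-1.252, 0.591, 0.048, 1.609, -0.033, 0.943, -0.034], TCP at [290.184, 664.397, 231.302] pointing down, gripper open.
Joint ranges: [-2.69, 2.69], [-0.47, 2.24], [-1.27, 1.36], [0.19, 2.51], [-1.53, 4.68], [0.08, 2.07], [-3.09, 3.09]. Speed limits (rad/s): [2.57, 2.57, 3.14, 3.14, 3.14, 3.14, 3.14].

## Interface

Orientations are given as a unit quaternion [x, y, z, w].
In Python, from plant import readout, eyes, bot gives the robot as it stands. The module is installed in compiled form; this text tells all that it offers.
- The arm moves only by the tool drive_tool, never from a script. Its argument "increments" is one flat list of numbers, 7 for each row, row after row: the shift along the world's x, y, z in mm, then the turn, a rotation vector about the world's x, y, z in degrees, then the closure, from 0 (fully open) to 1 (shut). In form: [dx, dy, dz, rx, ry, rz, gripper, dx, dy, dz, rx, ry, rz, gripper, ...]. A call has exactly 8 rows; each row is the pose to reach, as a shift and turn from the pose commanded when the call began; what a row does not reach only later rows make up. A row lasts 1/10 s, in which the tool goes at most 50 mm and 8.59 degrees, less where a joint would pass 70% of its speed; a pose out of reach is approached as far as the arm can. A call with a gripper value outside its range is refused whole. The fingers move at their own pace and stop on an object; "newtons" is the grip in N (left out, the last holds). Time passes only in rows, so rows that repeat a pose let the fingers close, or fill a call up. It gives the time, the measured TCP pose, the force and the opening at its end, in the units of the state.
- readout.get_state(): the state, without advancing time (a new reading comes with each control period).
- eyes.camera(name): name is "scene" or "top" or "wrist"; returns the picture (400x640x3 uint8, blue, green, red); there is no depth.
- eyes.get_calibration(name): a dict with "fx", "fy", "cx", "cy" (pixels), "rvec" (rotation vector, rad) and "tvec" (3), from world to camera coordinates, as OpenCV has them. Camera axes: x right, y down, z forward; pixel columns grow to the right and rows downward; lengths in mm; the calibration is good to about 2 mm. A picture is of the moment at which its call begins: read the wrist's pose just before it. get_calibration takes no time and is no camera call; for the wrist camera it gives the pose at the moment of the call.
- bot.finish_job(): hands the job in, once; it reports no verdict.
Trained networks look in the newest picture that a camera, given by its name, has taken for a name from the list of things; names that differ only in an ending like _2 or _b are one class to them, and where a whole thing is asked for, a point or a joint stands for the part that bears it (a point fixed in the world has none). Each returns a list of dicts, best first, with "confidence" (0 to 1); they miss things now and then, are a little off and sometimes report something else, mostly with a low value. They report only what shows in the picture. A call takes as long as a camera call.
- eyes.trace(query, camera): "pixels" (400x640 bool, what is visible of it) and "extent" ([centre column, centre row, width, height] in pixels, round what is visible of it).
The state is a dict: "t": time; "joint_pos": joint angles; "joint_vel": joint speeds; "effort": joint torques, N m; "tool_pos": TCP position; "orientation": TCP orientation; "force": force on the tool from outside, world axes, zero at the start; "ft_torque": the same for the moment, N m; "opening": opening from 0.0 (shut) to 1.0 (fully open).
Only numpy, scipy, OpenCV 4.12 (cv2) and the standard library are available. Lean on these libraries where they do the work, as an engineer would, in place of code of your own. Each camera call takes 0.05 s, during which the arm holds its last target.

## Working session

There is one attempt and no reset: what is moved stays moved. The work goes in short steps, Python scripts to look and compute and a tool call to move; the robot and the scene stay as the last step left them, time stands still between calls to the robot, and variables do not carry over. Pictures are saved under pics/ and viewed, and the job is handed in when it is done.

Besides the shell and the picture viewer there is one more tool, called as name(argument=value, ...) on one line, values as JSON. drive_tool: Moves the arm, as the interface text tells. Its arguments: {"type":"object","properties":{"increments":{"type":"array"},"newtons":{"type":"number"}},"required":["increments"]}

```bash
mkdir -p pics; ls; python3 - <<'E'
from plant import readout, eyes, bot
import cv2
s=readout.get_state()
print({k:(v if not hasattr(v,'__len__') else [round(float(x),3) for x in v]) for k,v in s.items()})
for n in ["scene","top"]:
    im=eyes.camera(n); cv2.imwrite(f"pics/{n}0.png",im)
    c=eyes.get_calibration(n); print(n,{k:c[k] for k in c})
    for q in ["shim","stage_edge","shim_tab_end","magnet_seat","jar","bit_case","frame"]:
        pass
print(readout.get_state()['t'])
E
```

```text
pics
{'t': 0.0, 'joint_pos': [-1.252, 0.592, 0.048, 1.61, -0.033, 0.943, -0.034], 'joint_vel': [-0.002, -0.001, -0.001, 0.001, 0.002, 0.001, -0.001], 'effort': [0.0, -54.87, 1.547, -19.812, 0.009, 0.009, 0.0], 'tool_pos': [289.874, 663.627, 230.113], 'orientation': [0.144, 0.692, -0.145, 0.692], 'force': [-0.54, -0.349, -0.104], 'ft_torque': [-0.003, -0.029, 0.061], 'opening': 0.9982185406435078}
scene {'fx': 381.70357625953494, 'fy': 381.70357625953494, 'cx': 317.87272169712065, 'cy': 203.61394162109758, 'rvec': array([ 1.01528503,  2.64765771, -0.79007189]), 'tvec': array([ 320.07232871, -207.12269768, 1302.38082507])}
top {'fx': 371.22975132862445, 'fy': 371.22975132862445, 'cx': 318.7148492532613, 'cy': 198.79413575461126, 'rvec': array([ 2.14083061, -2.13679258,  0.15461426]), 'tvec': array([  7.10218823, 467.36236645, 923.64124915])}
0.1
```

View pics/scene0.png

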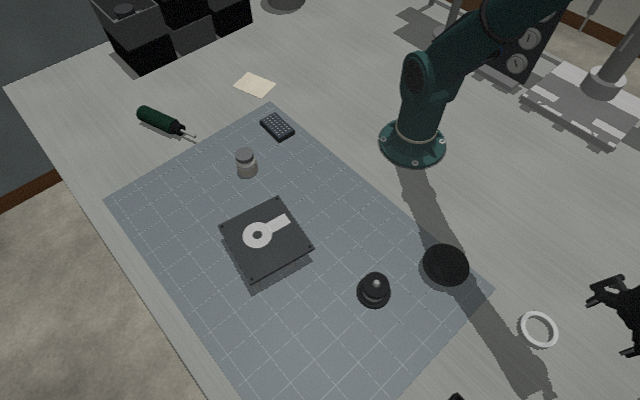

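View pics/top0.png

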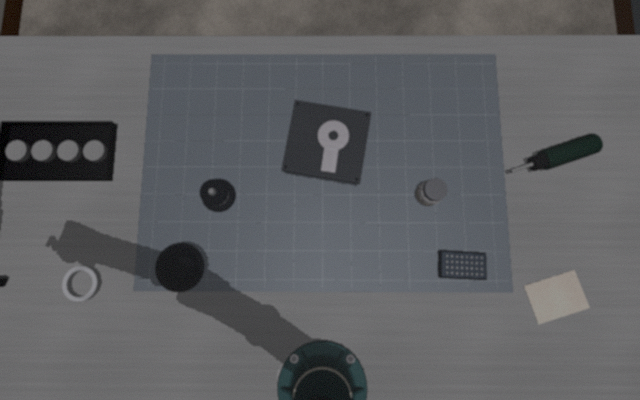

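```bash
cat > h.py <<'E'
import numpy as np, cv2
from plant import readout, eyes, bot
from scipy.spatial.transform import Rotation as R
def cal(n):
    c=eyes.get_calibration(n); K=np.array([[c['fx'],0,c['cx']],[0,c['fy'],c['cy']],[0,0,1.]])
    return K,R.from_rotvec(np.array(c['rvec']).ravel()).as_matrix(),np.array(c['tvec']).ravel()
def back(C,uv,z):
    K,Rm,t=C; uv=np.atleast_2d(uv).astype(float)
    d=np.c_[uv,np.ones(len(uv))]@np.linalg.inv(K).T@Rm; o=-Rm.T@t
    return o+d*((z-o[2])/d[:,2])[:,None]
def proj(C,P):
    K,Rm,t=C; p=(np.atleast_2d(P)@Rm.T+t)@K.T; return p[:,:2]/p[:,2:]
def tri(Cs,uvs):
    A=[];b=[]
    for C,uv in zip(Cs,uvs):
        K,Rm,t=C; d=Rm.T@np.linalg.inv(K)@np.r_[uv,1]; d/=np.linalg.norm(d); o=-Rm.T@t
        M=np.eye(3)-np.outer(d,d); A.append(M); b.append(M@o)
    return np.linalg.lstsq(np.vstack(A),np.hstack(b),rcond=None)[0]
def state():
    s=readout.get_state()
    return s
E
python3 - <<'E'
from h import *
np.set_printoptions(precision=1,suppress=True)
cen={}
for n in ["scene","top"]:
    C=cal(n); print(n,"cam at",-C[1].T@C[2])
    eyes.camera(n)
    for q in ["shim","stage_edge","magnet_seat","jar","bit_case","frame"]:
        r=eyes.trace(q,n)
        for d in r[:2]:
            m=d['pixels']; ys,xs=np.nonzero(m); print(n,q,round(d['confidence'],2),np.array(d['extent']),m.sum(),xs.mean(),ys.mean(),
              back(C,[xs.mean(),ys.mean()],{'shim':82,'stage_edge':80,'jar':85,'bit_case':21,'frame':36}.get(q,60))[0])
            np.save(f"pics/{n}_{q}.npy",m) if d is r[0] else 0
print(readout.get_state()['t'])
E
```

```text
scene cam at [823.9 449.6 980.1]
scene shim 0.84 [266.6 228.8  50.7  32.5] 795 263.07547169811323 230.81132075471697 [605.2 -24.   82. ]
scene stage_edge 0.84 [262.4 241.6  94.2  93.1] 4154 265.0640346653828 240.7737120847376 [619.1   2.5  80. ]
scene stage_edge 0.42 [371.7 290.2  31.8  34.3] 964 373.26141078838174 290.2759336099585 [505.2 288.5  80. ]
scene magnet_seat 0.64 [373.4 289.5  34.9  34. ] 984 373.4349593495935 289.6270325203252 [496.6 284.   60. ]
scene jar 0.8 [244.9 164.7  18.2  30.6] 549 245.30054644808743 161.99817850637524 [ 501.5 -247.3   85. ]
scene bit_case 0.83 [275.7 128.1  37.   26.5] 602 275.843853820598 126.91196013289037 [ 308.2 -353.    21. ]
scene frame 0.96 [443.9 265.1  45.5  44.1] 1591 445.220615964802 264.48082966687616 [295.1 359.4  36. ]
top cam at [322.1   0.5 983.8]
top stage_edge 0.86 [325.  140.9  88.2  83.8] 4662 325.0864435864436 140.97940797940797 [608.1  -8.1  80. ]
top magnet_seat 0.81 [216.4 194.7  33.2  34.4] 950 217.21052631578948 194.52736842105264 [474.2 264.4  60. ]
top magnet_seat 0.38 [332.3 147.3  31.8  54.8] 1043 331.5771812080537 142.44870565675936 [610.5 -25.   60. ]
top jar 0.69 [433.5 191.8  29.8  28.2] 723 430.8464730290456 191.2959889349931 [ 478.7 -267.2   85. ]
top bit_case 0.66 [463.4 265.8  44.9  27.5] 1328 461.4864457831325 264.43674698795184 [ 300.9 -356.    21. ]
top frame 0.87 [178.3 265.9  53.3  56.7] 1900 178.84578947368422 266.6847368421053 [293.8 360.   36. ]
0.8
```

```bash
python3 - <<'E'
from h import *
np.set_printoptions(precision=2,suppress=True)
s=state(); Rt=R.from_quat(s['orientation']).as_matrix(); print("tool axes cols\n",Rt)
C=cal('wrist'); o=-C[1].T@C[2]; print("cam pos rel TCP in tool",Rt.T@(o-s['tool_pos'])); print("cam axes in tool (rows: x,y,z cam)\n",C[1]@Rt); print(C[0])
Ct=cal('top'); Cs=cal('scene')
st=np.array([[296,100],[371,113],[357,184],[283,172]]);P=back(Ct,st,80);print("stage corners",P, np.linalg.norm(np.diff(P,axis=0),axis=1))
print("hole",back(Ct,[333,136],83),"tab",back(Ct,[328,173],83))
cv2.imwrite("pics/topc.png",cv2.resize(cv2.imread("pics/top0.png")[80:230,180:480],None,fx=2.6,fy=2.6,interpolation=cv2.INTER_CUBIC))
E
```

```text
tool axes cols
 [[ 0.    0.4   0.92]
 [ 0.    0.92 -0.4 ]
 [-1.    0.    0.  ]]
cam pos rel TCP in tool [-143.1     0.34  -77.04]
cam axes in tool (rows: x,y,z cam)
 [[ 0.    1.   -0.  ]
 [-0.3   0.    0.95]
 [ 0.95 -0.    0.3 ]]
[[333.6    0.   316.99]
 [  0.   333.6  199.42]
 [  0.     0.     1.  ]]
stage corners [[ 717.24   66.62   80.  ]
 [ 682.11 -125.19   80.  ]
 [ 497.73  -87.08   80.  ]
 [ 528.     96.82   80.  ]] [195.   188.27 186.37]
hole [[620.19 -27.99  83.  ]] tab [[524.86 -15.27  83.  ]]
```

View pics/topc.png

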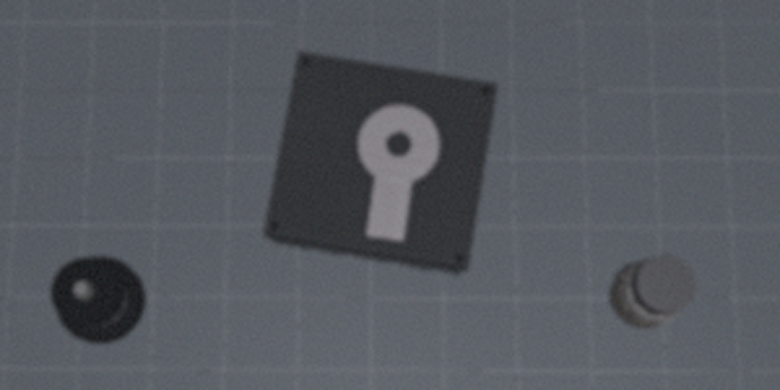

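drive_tool(increments=[12, -48, 0, 0, 0, 2, 1, 24, -96, 0, 0, 0, 4, 1, 36, -144, 0, 0, 0, 6, 1, 48, -192, 0, 0, 0, 8, 1, 60, -240, 0, 0, 0, 10, 1, 72, -288, 0, 0, 0, 12, 1, 84, -336, 0, 0, 0, 14, 1, 96, -384, 0, 0, 0, 15, 1])

```text
t: 1.6
tool_pos: [386.6, 278.6, 231.7]
orientation: [0.053, 0.705, -0.052, 0.705]
force: [0.8, -0.6, -0.8]
opening: 0.002
```

```bash
cat > look.py <<'E'
from h import *
import sys
np.set_printoptions(precision=2,suppress=True)
name=sys.argv[1]; qs=sys.argv[2:]
s=state(); C=cal('wrist'); im=eyes.camera('wrist'); C2=cal('wrist')
cv2.imwrite(f"pics/{name}.png",im); np.savez(f"pics/{name}.npz",K=C[0],R=C[1],t=C[2])
print("t",s['t'],"tcp",np.array(s['tool_pos']),"f",np.array(s['force']),'tau',np.array(s['ft_torque']),"j",np.array(s['joint_pos']),"op",s['opening'], 'calshift',np.abs(C[2]-C2[2]).max())
for q in qs:
    for i,d in enumerate(eyes.trace(q,'wrist')[:2]):
        m=d['pixels']; ys,xs=np.nonzero(m); print(q,round(d['confidence'],2),np.array(d['extent']),xs.mean(),ys.mean()); 
        if i==0: np.save(f"pics/{name}_{q}.npy",m)
E
python3 look.py w1 magnet_seat
```

```text
t 1.6 tcp [386.63 278.58 231.69] f [ 0.78 -0.6  -0.76] tau [-0.04 -0.09  0.01] j [-0.73  0.28  0.02  2.16 -0.01  0.7   0.71] op 0.0023268856716614377 calshift 8.421112297832167
magnet_seat 0.94 [329.4 244.4  71.5  72.5] 331.0899877149877 235.129914004914
```

View pics/w1.png

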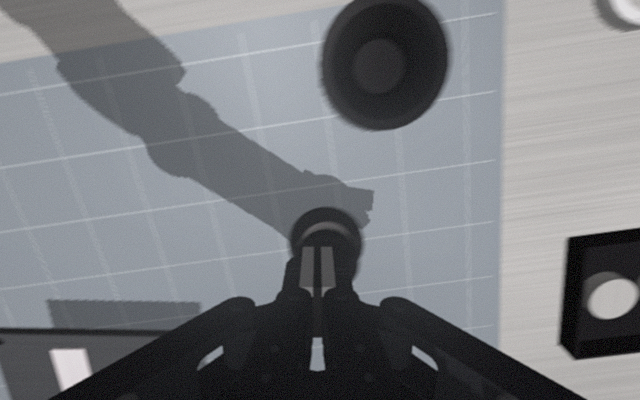

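drive_tool(increments=[35, -7, 0, 0, 0, 0, 1, 75, -14, 0, 0, 0, 0, 1, 110, -20, 0, 0, 0, 0, 1, 110, -20, 0, 0, 0, 0, 1, 110, -20, 0, 0, 0, 0, 1, 110, -20, 0, 0, 0, 0, 1, 110, -20, 0, 0, 0, 0, 1, 110, -20, 0, 0, 0, 0, 1])

```text
t: 2.5
tool_pos: [495.0, 261.0, 231.4]
orientation: [0.052, 0.705, -0.052, 0.705]
force: [0.7, -0.4, -0.2]
opening: 0.002
```

```bash
python3 look.py w2 magnet_seat
```

```text
t 2.5 tcp [495.02 260.95 231.35] f [ 0.68 -0.37 -0.2 ] tau [-0.01 -0.01  0.03] j [-0.6   0.38  0.04  1.99 -0.02  0.77  0.88] op 0.0022294611779073124 calshift 0.1739305124529551
magnet_seat 0.82 [331.4 154.4  80.1  81. ] 330.245148297327 151.6435371658733
```

View pics/w2.png

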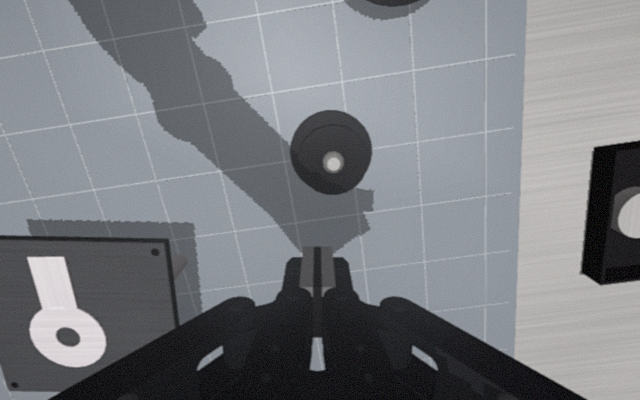

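```bash
python3 - <<'E'
from h import *
np.set_printoptions(precision=1,suppress=True)
im=cv2.imread("pics/w2.png"); z=np.load("pics/w2.npz"); C=(z['K'],z['R'],z['t'])
c=im[95:215,260:400].astype(float); c=np.clip(255*(c/160)**0.5,0,255).astype('uint8')
c=cv2.resize(c,None,fx=5,fy=5,interpolation=cv2.INTER_CUBIC); cv2.imwrite("pics/w2c.png",c)
print(back(C,[333,162],74),back(C,[333,152],60))
E
```

```text
[[479.8 278.   74. ]] [[473.1 279.5  60. ]]
```

View pics/w2c.png

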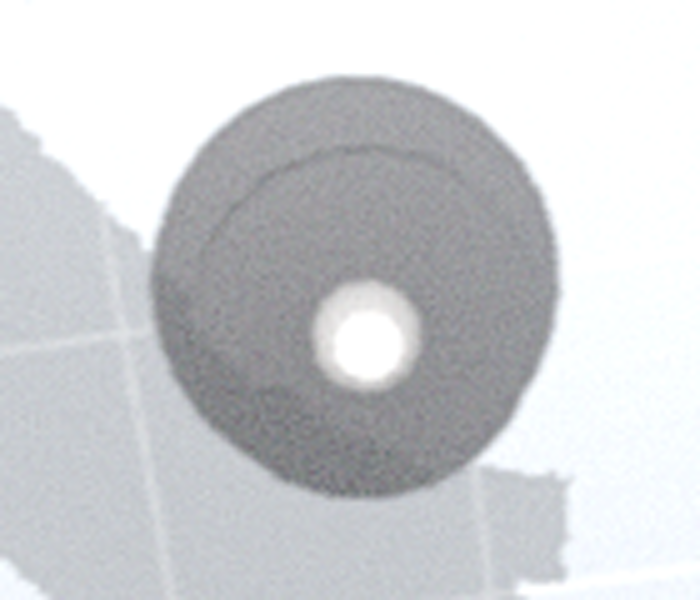

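```bash
python3 - <<'E'
from h import *
np.set_printoptions(precision=1,suppress=True)
z=np.load("pics/w2.npz"); C=(z['K'],z['R'],z['t'])
print(back(C,[333.6,163.8],74),back(C,[333.2,162.2],68),back(C,[331.1,152.4],10),back(C,[331.1,152.4],0))
f=cal('top');print(proj(f,[[480.8,277.7,74]]))
f=cal('scene');print(proj(f,[[480.8,277.7,74]]))
# rough shim from this view
print("hole",back(C,[68,337],83),"tab",back(C,[45,257],83))
E
```

```text
[[481.5 278.3  74. ]] [[481.2 278.3  68. ]] [[481.8 278.5  10. ]] [[483.5 278.7   0. ]]
[[210.4 191. ]]
[[376.6 281.8]]
hole [[622.1 -23.6  83. ]] tab [[529.3 -11.   83. ]]
```

drive_tool(increments=[17, -46, 0, 0, 0, 0, 1, 34, -92, 0, 0, 0, 0, 1, 51, -138, 0, 0, 0, 0, 1, 68, -184, 0, 0, 0, 0, 1, 86, -232, 0, 0, 0, 0, 1, 104, -280, 0, 0, 0, 0, 1, 104, -280, 0, 0, 0, 0, 1, 104, -280, 0, 0, 0, 0, 1])

```text
t: 3.4
tool_pos: [600.3, -21.7, 231.3]
orientation: [0.054, 0.705, -0.055, 0.705]
force: [0.0, -0.1, 1.2]
opening: 0.001
```

```bash
python3 look.py w3 shim stage_edge
```

```text
t 3.4 tcp [600.28 -21.68 231.27] f [ 0.03 -0.08  1.22] tau [ 0.04 -0.02  0.02] j [-0.11  0.44  0.09  1.9  -0.05  0.81  1.43] op 0.0005199939187082117 calshift 0.62146619139628
shim 0.68 [316.8 174.   87.6 142.8] 314.5180785123967 179.71448863636363
stage_edge 0.62 [332.8 178.8 234.6 205.1] 334.9174670504469 172.4638691107408
```

View pics/w3.png

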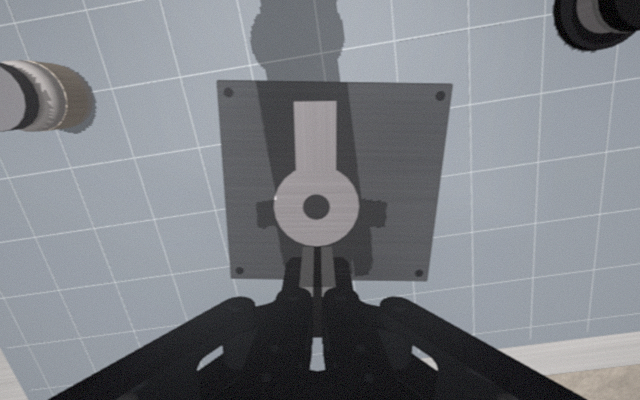

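```bash
cat > fit.py <<'E'
from h import *
import sys
from scipy.optimize import least_squares
np.set_printoptions(precision=2,suppress=True)
def shim_outline(n=400):
    h=18.; a0=np.arcsin(h/40)
    th=np.linspace(-np.pi+a0,np.pi-a0,160); arc=np.c_[40*np.cos(th),40*np.sin(th)]
    x0=-40*np.cos(a0)
    e1=np.c_[np.linspace(x0,-95,60),np.full(60,h)]; e2=np.c_[np.full(40,-95),np.linspace(h,-h,40)]; e3=np.c_[np.linspace(-95,x0,60),np.full(60,-h)]
    return np.vstack([arc,e1,e2,e3])
def load(name):
    z=np.load(f"pics/{name}.npz"); return (z['K'],z['R'],z['t']), cv2.imread(f"pics/{name}.png")
def shimpts(p): # p=x,y,yaw,z ; top face outline
    o=shim_outline(); c,s=np.cos(p[2]),np.sin(p[2])
    return np.c_[p[0]+c*o[:,0]-s*o[:,1], p[1]+s*o[:,0]+c*o[:,1], np.full(len(o),p[3])]
def bgfit(C,im,p0,ztop,thr=110,sl=None):
    g=cv2.GaussianBlur(cv2.cvtColor(im,cv2.COLOR_BGR2GRAY),(3,3),0)
    q=proj(C,shimpts([*p0,ztop])); pad=12
    x0,y0=np.maximum(q.min(0)-pad,0).astype(int); x1,y1=(q.max(0)+pad).astype(int)
    return g,(x0,y0,x1,y1)
def fitshim(C,im,p0,ztop,thr=110):
    """rendered-mask IoU-ish fit via signed distance of model outline to image mask contour"""
    g,(x0,y0,x1,y1)=bgfit(C,im,p0,ztop,thr)
    m=np.zeros(g.shape,np.uint8); m[y0:y1,x0:x1]=(g[y0:y1,x0:x1]>thr)
    m=cv2.morphologyEx(m,cv2.MORPH_OPEN,np.ones((3,3),np.uint8))
    n,l,st,ce=cv2.connectedComponentsWithStats(m); k=1+np.argmax(st[1:,4]); m=(l==k).astype(np.uint8)
    # fill hole
    cs,_=cv2.findContours(m,cv2.RETR_EXTERNAL,cv2.CHAIN_APPROX_NONE); m2=np.zeros_like(m); cv2.drawContours(m2,cs,-1,1,-1)
    sd=cv2.distanceTransform(m2,cv2.DIST_L2,5)-cv2.distanceTransform(1-m2,cv2.DIST_L2,5)
    sd=np.where(sd>0,sd-.5,sd+.5).astype(np.float32)
    def f(p):
        q=proj(C,shimpts([*p,ztop])).astype(np.float32)
        return cv2.remap(sd,q[:,0].reshape(-1,1),q[:,1].reshape(-1,1),cv2.INTER_LINEAR,borderMode=cv2.BORDER_REPLICATE).ravel()
    r=least_squares(lambda v:f([v[0],v[1],v[2]/50]),[p0[0],p0[1],p0[2]*50],loss='soft_l1',diff_step=1e-3)
    p=np.array([r.x[0],r.x[1],r.x[2]/50]); res=f(p)
    # hole
    h=np.zeros_like(m); hh=(m2-m); n,l,st,ce=cv2.connectedComponentsWithStats(hh)
    hole=None
    if n>1: k=1+np.argmax(st[1:,4]); hole=ce[k]
    return p,np.sqrt(np.mean(res**2)),hole,m2
E
python3 - <<'E'
from fit import *
C,im=load('w3')
g=cv2.cvtColor(im,cv2.COLOR_BGR2GRAY)
print("levels shim",g[150,315],g[230,300],"stage",g[150,260],g[150,400], g[90,315])
cor=np.array([[217,80],[452,84],[427,281],[231,278]],np.float32)
cor2=cv2.cornerSubPix(g,cor.copy().reshape(-1,1,2),(5,5),(-1,-1),(3,50,.01)).reshape(-1,2); print(cor2)
def stage(p):
    L=np.array([[0,-100],[0,100],[190,100],[190,-100]]); c,s=np.cos(p[2]),np.sin(p[2])
    return np.c_[p[0]+c*L[:,0]-s*L[:,1],p[1]+s*L[:,0]+c*L[:,1],np.full(4,p[3])]
r=least_squares(lambda v:(proj(C,stage([v[0],v[1],v[2]/50,v[3]]))-cor2).ravel(),[515,5,-.16*50,80]); 
print("stage x,y,yaw,z",r.x[:2],r.x[2]/50,np.degrees(r.x[2]/50),r.x[3],"res",r.fun)
for zt in (75,80,85):
    r=least_squares(lambda v:(proj(C,stage([v[0],v[1],v[2]/50,zt]))-cor2).ravel(),[515,5,-.16*50]); print(zt,r.x,np.degrees(r.x[2]/50),r.cost)
    print("shim",fitshim(C,im,(622,-24,-.14),zt+3)[:3])
Cs,Ct=cal('scene'),cal('top')
E
```

```text
levels shim 151 150 stage 91 96 74
[[216.35  79.6 ]
 [452.3   83.38]
 [426.5  280.85]
 [230.58 278.03]]
stage x,y,yaw,z [516.93   6.13] -0.16930153669102135 -9.700263517474777 74.97360606908708 res [-0.11  0.11  0.1   0.16  0.18 -0.18 -0.17 -0.15]
75 [516.93   6.13  -8.47] -9.700270512345943 0.08628210424163647
shim (array([623.8 , -26.48,  -0.14]), np.float32(0.3834479), array([315.85, 206.57]))
80 [516.22   6.03  -8.47] -9.701635096754892 12.152527654922203
shim (array([622.91, -26.31,  -0.14]), np.float32(0.71669257), array([315.85, 206.57]))
85 [515.53   5.92  -8.47] -9.70308295187758 49.70354361602141
shim (array([622.25, -25.87,  -0.14]), np.float32(1.5027618), array([315.85, 206.57]))
```

drive_tool(increments=[-2, -1, -40, 0, 0, 0, 1, -4, -1, -80, 0, 0, 0, 1, -6, -1, -115, 0, 0, 0, 1, -6, -1, -130, 0, 0, 0, 1, -6, -1, -140, 0, 0, 0, 1, -6, -1, -143, 0, 0, 0, 1, -6, -1, -143, 0, 0, 0, 1, -6, -1, -143, 0, 0, 0, 1])

```text
t: 4.35
tool_pos: [595.4, -20.5, 89.7]
orientation: [0.053, 0.704, -0.053, 0.706]
force: [-0.7, 0.3, -0.6]
opening: 0.001
```

```bash
python3 look.py w4
```

```text
t 4.35 tcp [595.43 -20.54  89.7 ] f [-0.7   0.26 -0.57] tau [ 0.   -0.01 -0.01] j [-0.09  0.62  0.06  2.   -0.07  0.51  1.45] op 0.0005033673304378722 calshift 0.07355249008151077
```

View pics/w4.png

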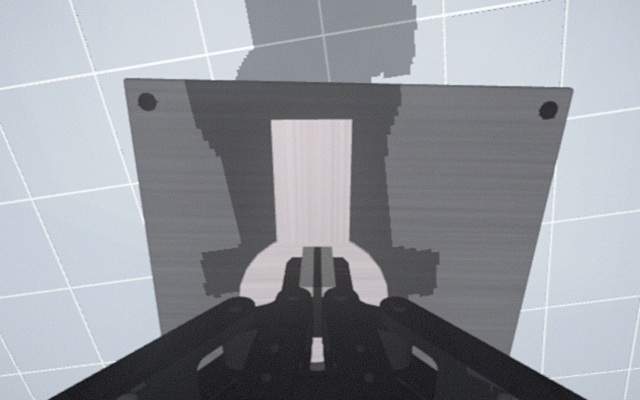

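drive_tool(increments=[0, -1, -2, 0, 0, 0, 1, 0, -1, -4, 0, 0, 0, 1, 0, -1, -6, 0, 0, 0, 1, 0, -1, -7, 0, 0, 0, 1, 0, -1, -8, 0, 0, 0, 1, 0, -1, -8.5, 0, 0, 0, 1, 0, -1, -9, 0, 0, 0, 1, 0, -1, -9, 0, 0, 0, 1])

```text
t: 5.2
tool_pos: [594.1, -21.6, 79.9]
orientation: [0.053, 0.705, -0.053, 0.705]
force: [-1.0, -0.2, 4.5]
opening: -0.006
```

drive_tool(increments=[0, 0, -0.3, 0, 0, 0, 1, 0, 0, -0.3, 0, 0, 0, 1, 0, 0, -0.6, 0, 0, 0, 1, 0, 0, -0.6, 0, 0, 0, 1, 0, 0, -0.6, 0, 0, 0, 1, 0, 0, -0.6, 0, 0, 0, 1, 0, 0, -0.6, 0, 0, 0, 1, 0, 0, -0.6, 0, 0, 0, 1])

```text
t: 6.0
tool_pos: [594.1, -21.6, 79.9]
orientation: [0.053, 0.705, -0.053, 0.705]
force: [-2.9, -0.0, 9.4]
opening: -0.003
```

drive_tool(increments=[-2, 0.3, 0, 0, 0, 0, 1, -5, 0.85, 0, 0, 0, 0, 1, -8, 1.4, 0, 0, 0, 0, 1, -11, 1.9, 0, 0, 0, 0, 1, -14, 2.4, 0, 0, 0, 0, 1, -17, 2.9, 0, 0, 0, 0, 1, -20, 3.4, 0, 0, 0, 0, 1, -20, 3.4, 0, 0, 0, 0, 1])

```text
t: 6.8
tool_pos: [576.3, -18.2, 79.9]
orientation: [0.053, 0.703, -0.053, 0.707]
force: [0.7, 0.1, 7.5]
opening: -0.002
```

```bash
python3 look.py w5
```

```text
t 6.8 tcp [576.28 -18.18  79.86] f [0.71 0.1  7.51] tau [-0.02 -0.26 -0.01] j [-0.09  0.62  0.06  2.05 -0.08  0.47  1.45] op -0.0015957789594813045 calshift 0.11470368625693794
```

View pics/w5.png

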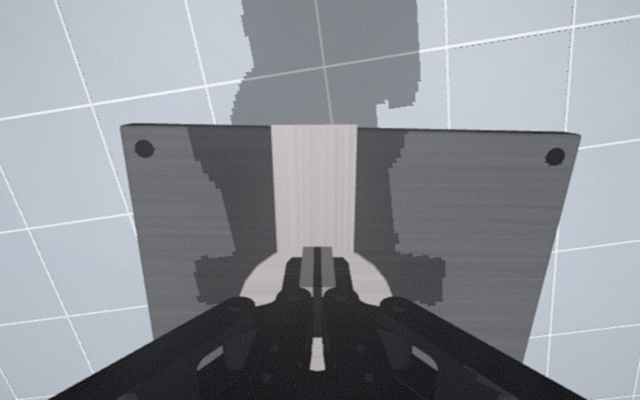

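drive_tool(increments=[-5, 0.85, 0, 0, 0, 0, 1, -11, 1.9, 0, 0, 0, 0, 1, -17, 2.9, 0, 0, 0, 0, 1, -23, 3.9, 0, 0, 0, 0, 1, -29, 5, 0, 0, 0, 0, 1, -35, 6, 0, 0, 0, 0, 1, -39, 6.7, 0, 0, 0, 0, 1, -39, 6.7, 0, 0, 0, 0, 1])

```text
t: 7.65
tool_pos: [537.0, -11.4, 79.9]
orientation: [0.053, 0.704, -0.053, 0.707]
force: [1.2, 0.4, 7.9]
opening: 0.001
```

```bash
python3 look.py w6
```

```text
t 7.65 tcp [537.03 -11.41  79.86] f [1.2  0.37 7.88] tau [-0.04 -0.2   0.04] j [-0.11  0.59  0.06  2.14 -0.08  0.41  1.44] op 0.0013039666071195553 calshift 0.16361749146724947
```

View pics/w6.png

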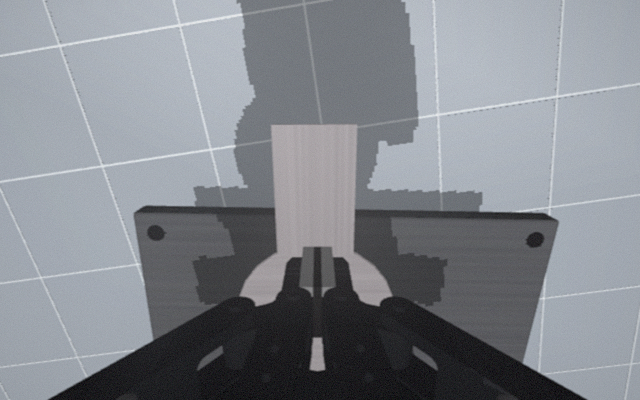

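drive_tool(increments=[0, 0, 10, 0, 0, 0, 1, 0, 0, 40, 0, 0, 0, 1, 13, -2, 80, 0, 0, 0, 1, 23, -4, 120, 0, 0, 0, 0.5, 23, -4, 130, 0, 0, 0, 0, 23, -4, 130, 0, 0, 0, 0, 23, -4, 130, 0, 0, 0, 0, 23, -4, 130, 0, 0, 0, 0])

```text
t: 8.5
tool_pos: [556.1, -15.4, 206.8]
orientation: [0.053, 0.707, -0.053, 0.704]
force: [-0.2, 0.1, -0.8]
opening: 0.848
```

```bash
python3 look.py w7
```

```text
t 8.5 tcp [556.08 -15.38 206.81] f [-0.24  0.06 -0.78] tau [-0.04  0.1  -0.02] j [-0.12  0.41  0.09  2.01 -0.06  0.72  1.42] op 0.8483562411619616 calshift 0.2505032507682472
```

View pics/w7.png

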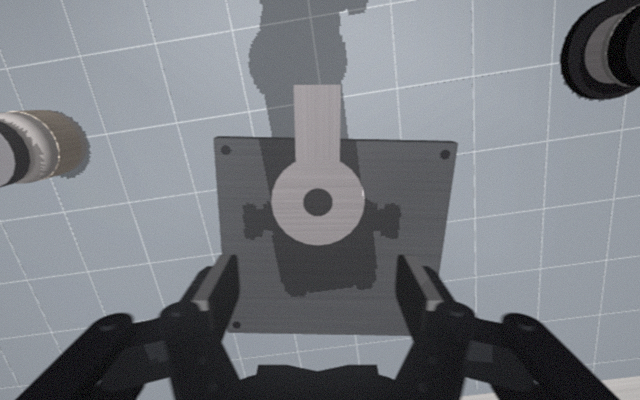

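```bash
python3 - <<'E'
from fit import *
C,im=load('w7')
for n,(u,v) in dict(shim=(318,120),disc=(290,200),mat=(360,80),matsh=(280,80),matl=(200,60),stage=(400,180)).items(): print(n,im[v-2:v+3,u-2:u+3].reshape(-1,3).mean(0))
s=im[:,:,2].astype(int)
# use R with penalty for blueness
f=np.clip(im[:,:,2].astype(int)+3*(im[:,:,2].astype(int)-im[:,:,0]),0,255).astype(np.uint8)
im2=cv2.merge([f,f,f])
for zt in (76,78,80):
    p,rm,h,m=fitshim(C,im2,(566,-16,-.14),zt,thr=110); print(zt,p,np.degrees(p[2]),rm,h,back(C,h,zt-1.5))
v=im.copy(); q=proj(C,shimpts([*p,zt])).astype(int); cv2.polylines(v,[q.reshape(-1,1,2)],True,(0,0,255),1); cv2.imwrite("pics/w7f.png",v[50:300,180:480])
g=cv2.cvtColor(im,cv2.COLOR_BGR2GRAY)
cor=np.array([[215,137],[457,143]],np.float32)
c2=cv2.cornerSubPix(g,cor.reshape(-1,1,2).copy(),(4,4),(-1,-1),(3,50,.01)).reshape(-1,2); e=back(C,c2,76); print(c2,e,np.linalg.norm(e[1]-e[0]))
ex=e[1]-e[0]; ex/=np.linalg.norm(ex); n=np.array([ex[1],-ex[0]]); tab=p[:2]-95*np.array([np.cos(p[2]),np.sin(p[2])]); print("tab end",tab,"out",(tab-e[0][:2])@n)
E
```

```text
shim [156.84 153.52 158.8 ]
disc [152.04 149.64 154.72]
mat [184.2  176.76 170.72]
matsh [119.12 113.28 110.36]
matl [179.04 170.76 165.16]
stage [94.04 91.   89.8 ]
76 [566.85 -16.49  -0.14] -7.9601923905820655 0.86288303 [317.41 201.91] [[567.98 -16.89  74.5 ]]
78 [566.54 -16.49  -0.14] -8.015501975680499 0.6290605 [317.41 201.91] [[567.35 -16.8   76.5 ]]
80 [566.19 -16.43  -0.14] -8.024794931739919 0.5175912 [317.41 201.91] [[566.71 -16.7   78.5 ]]
[[213.35 137.41]
 [457.47 142.66]] [[500.39 -92.44  76.  ]
 [534.22 103.91  76.  ]] 199.24273742598908
tab end [472.12  -3.17] out -43.01631825259471
```

View pics/w7f.png

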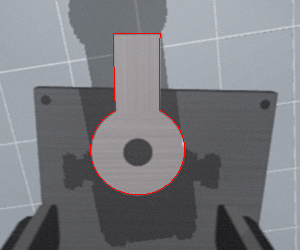

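drive_tool(increments=[-20, 3, -10, 0, 0, 0, 0, -45, 6.5, -30, 0, 0, 0, 0, -65, 9.4, -60, 0, 0, 0.5, 0, -65, 9.4, -85, 0, 0, 0.5, 0, -65, 9.4, -95, 0, 0, 0.5, 0, -65, 9.4, -95, 0, 0, 0.5, 0, -65, 9.4, -95, 0, 0, 0.5, 0, -65, 9.4, -95, 0, 0, 0.5, 0])

```text
t: 9.35
tool_pos: [494.5, -6.2, 114.5]
orientation: [0.05, 0.705, -0.05, 0.706]
force: [-0.4, 0.1, 0.3]
opening: 0.999
```

```bash
python3 look.py w8
```

```text
t 9.35 tcp [494.48  -6.19 114.51] f [-0.37  0.07  0.33] tau [-0.    0.03 -0.04] j [-0.13  0.49  0.06  2.21 -0.07  0.43  1.42] op 0.9988737531742308 calshift 0.05446945070747233
```

View pics/w8.png

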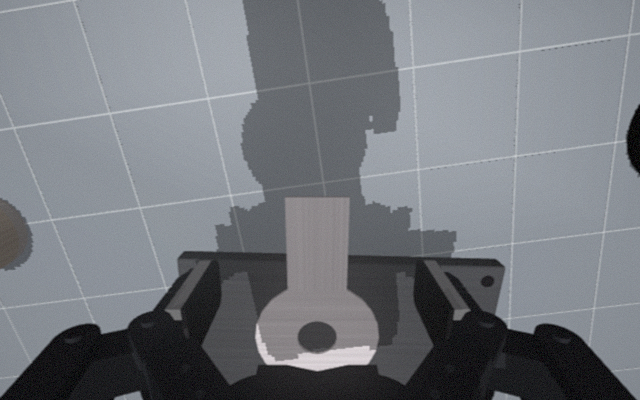

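drive_tool(increments=[-3, 0, -15, 0, 0, 0, 0, -3.5, 0, -30, 0, 0, 0, 0, -3.5, 0, -45, 0, 0, 0, 0, -3.5, 0, -53, 0, 0, 0, 0, -3.5, 0, -56.5, 0, 0, 0, 0, -3.5, 0, -56.5, 0, 0, 0, 0, -3.5, 0, -56.5, 0, 0, 0, 0, -3.5, 0, -56.5, 0, 0, 0, 0], newtons=25)

```text
t: 10.2
tool_pos: [490.1, -6.1, 57.8]
orientation: [0.05, 0.705, -0.05, 0.706]
force: [0.3, 0.0, 0.8]
opening: 0.996
```

```bash
python3 look.py w9
```

```text
t 10.2 tcp [490.14  -6.1   57.78] f [0.28 0.01 0.83] tau [0.04 0.03 0.04] j [-0.11  0.6   0.04  2.25 -0.08  0.3   1.43] op 0.9957502685906209 calshift 0.06452053084268528
```

View pics/w9.png

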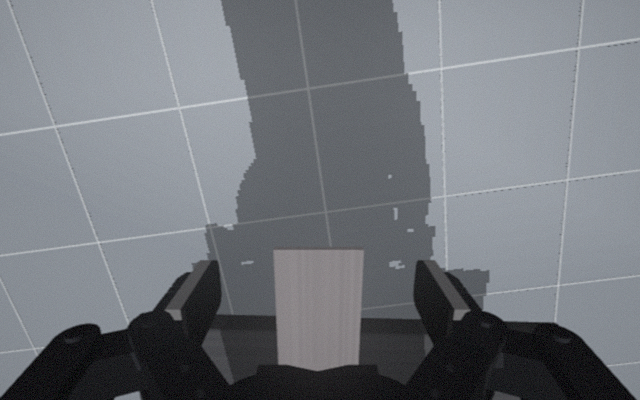

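drive_tool(increments=[0, 0, 0, 0, 0, 0, 0.2, 0, 0, 0, 0, 0, 0, 0.35, 0, 0, 0, 0, 0, 0, 0.45, 0, 0, 0, 0, 0, 0, 0.5, 0, 0, 0, 0, 0, 0, 0.6, 0, 0, 0, 0, 0, 0, 0.7, 0, 0, 0, 0, 0, 0, 1, 0, 0, 0, 0, 0, 0, 1], newtons=25)

```text
t: 11.05
tool_pos: [489.7, -6.1, 57.3]
orientation: [0.05, 0.705, -0.05, 0.705]
force: [-0.5, -0.4, 1.0]
opening: 0.411
```

```bash
python3 look.py w10
```

```text
t 11.05 tcp [489.7   -6.09  57.27] f [-0.53 -0.44  1.  ] tau [0.02 0.06 0.01] j [-0.11  0.6   0.04  2.25 -0.08  0.3   1.43] op 0.41111647559030373 calshift 0.005644103825858338
```

View pics/w10.png

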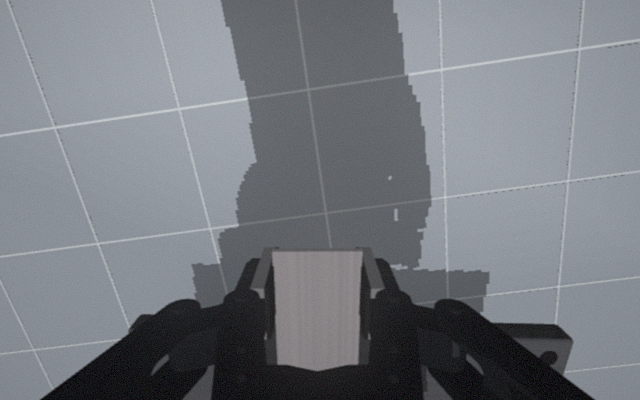

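drive_tool(increments=[0, 0, 2, 0, 0, 0, 1, 0, 0, 6, 0, 0, 0, 1, 0, 0, 12, 0, 0, 0, 1, 0, 0, 22, 0, 0, 0, 1, 0, 0, 35, 0, 0, 0, 1, 0, 0, 48, 0, 0, 0, 1, 0, 0, 56, 0, 0, 0, 1, 0, 0, 60, 0, 0, 0, 1])

```text
t: 11.9
tool_pos: [490.1, -6.1, 118.4]
orientation: [0.05, 0.705, -0.05, 0.706]
force: [0.0, 0.2, -1.0]
opening: 0.415
```

```bash
python3 look.py w11; python3 - <<'E'
from h import *
im=eyes.camera('scene'); cv2.imwrite('pics/s11.png',cv2.resize(im[150:330,180:460],None,fx=2.8,fy=2.8,interpolation=cv2.INTER_CUBIC))
E
```

```text
t 11.9 tcp [490.12  -6.08 118.38] f [ 0.04  0.24 -1.02] tau [-0.01  0.07 -0.04] j [-0.13  0.48  0.07  2.22 -0.07  0.44  1.42] op 0.41519595607770016 calshift 0.08391434424186173
```

View pics/w11.png

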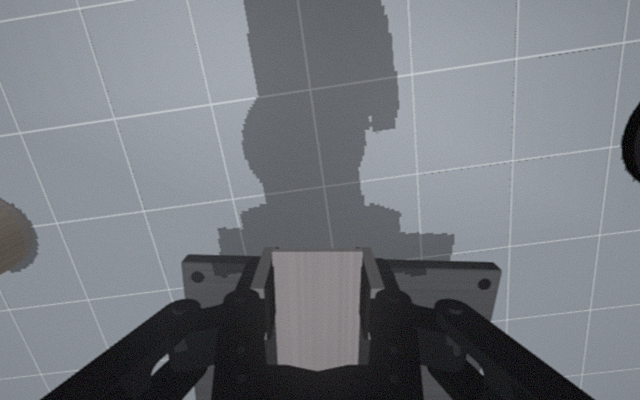

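View pics/s11.png

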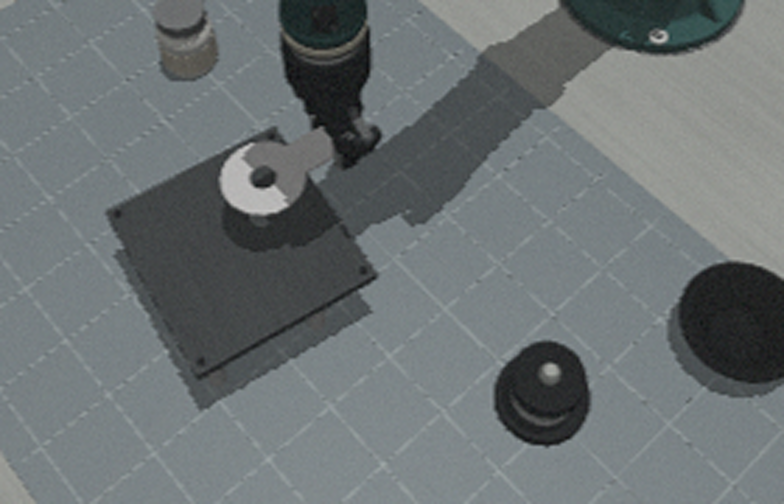

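drive_tool(increments=[-4, 12, 3, 0, 0, 0, 1, -10, 34, 6, 0, 0, 0, 1, -17, 60, 10, 0, 0, 0, 1, -25, 88, 12, 0, 0, 0, 1, -33, 116, 12, 0, 0, 0, 1, -42, 146, 12, 0, 0, 0, 1, -51, 176, 12, 0, 0, 0, 1, -59, 205, 12, 0, 0, 0, 1])

```text
t: 12.8
tool_pos: [428.9, 200.8, 128.7]
orientation: [0.049, 0.706, -0.05, 0.705]
force: [-0.3, 1.0, -1.0]
opening: 0.411
```

drive_tool(increments=[-8, 28, 0, 0, 0, 0, 1, -16, 54, 0, 0, 0, 0, 1, -22, 75, 0, 0, 0, 0, 1, -25, 86, 0, 0, 0, 0, 1, -26, 90, 0, 0, 0, 0, 1, -26, 90, 0, 0, 0, 0, 1, -26, 90, 0, 0, 0, 0, 1, -26, 90, 0, 0, 0, 0, 1])

```text
t: 13.6
tool_pos: [405.0, 287.4, 129.2]
orientation: [0.05, 0.705, -0.051, 0.705]
force: [0.0, -0.3, 0.1]
opening: 0.413
```

```bash
python3 look.py w12; python3 - <<'E'
from h import *
for n in('scene','top'):
    im=eyes.camera(n); cv2.imwrite(f'pics/{n}12.png',im)
a=cv2.imread('pics/scene12.png')[235:345,300:430]; b=cv2.imread('pics/top12.png')[140:250,150:280]
v=np.hstack([a,b]); v=cv2.resize(v,None,fx=3,fy=3,interpolation=cv2.INTER_CUBIC); v=np.clip(255*(v/255.)**.6,0,255).astype(np.uint8); cv2.imwrite('pics/c12.png',v)
E
```

```text
t 13.6 tcp [405.03 287.42 129.17] f [ 0.04 -0.27  0.06] tau [ 0.    0.05 -0.02] j [-0.8   0.47  0.12  2.2  -0.12  0.47  0.84] op 0.4130123975226412 calshift 0.15074122590033312
```

View pics/w12.png

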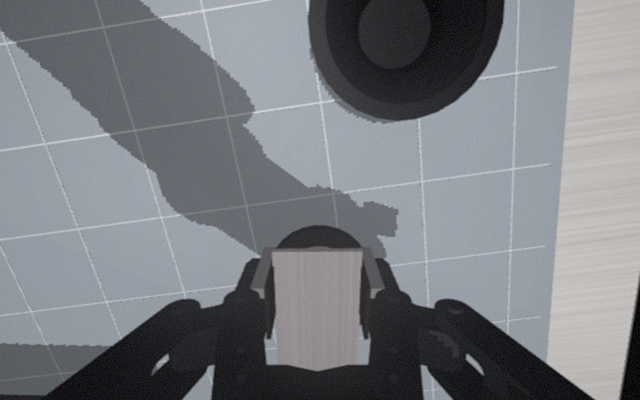

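View pics/c12.png

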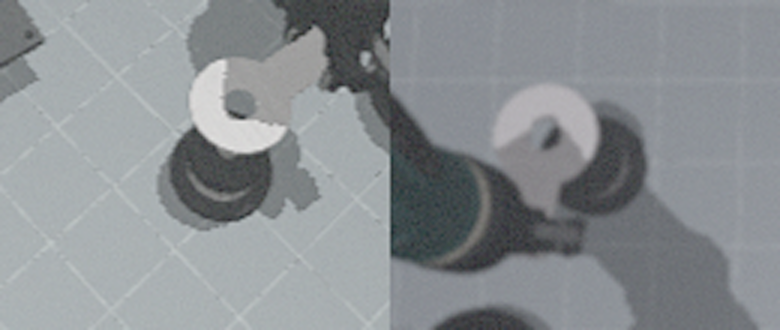

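```bash
python3 - <<'E'
from fit import *
Ct,Cs=cal('top'),cal('scene')
top=cv2.imread('pics/top0.png'); sc=cv2.imread('pics/scene0.png')
# pole tip subpixel: brightest centroid
for n,im,u,v in(('top',top,211,191),('scene',sc,376,283)):
    g=cv2.cvtColor(im,cv2.COLOR_BGR2GRAY).astype(float)[v-6:v+7,u-6:u+7]; w=np.clip(g-np.percentile(g,75),0,None); yy,xx=np.mgrid[v-6:v+7,u-6:u+7]; print(n,'pole',(w*xx).sum()/w.sum(),(w*yy).sum()/w.sum()); print(g.astype(int)[::2, ::2])
for z in (140,145,150,155): print(z,'top',proj(Ct,[[481.6,277,z]]),'scene',proj(Cs,[[481.6,277,z]]))
bt=np.array([1.5,.5]); bs=np.array([-.2,1.4])
print(tri([Ct,Cs],[np.array([201.7,183.7]),np.array([380,269.3])]), tri([Ct,Cs],[np.array([201.7,183.7])-bt,np.array([380,269.3])-bs]))
for n,c in(('top',Ct),('scene',Cs)):
    im=cv2.imread(f'pics/{n}12.png'); u,v=proj(c,[[481.6,277,149]])[0].astype(int)
    cr=im[v-45:v+45,u-45:u+45]; cv2.imwrite(f'pics/{n}12c.png',cv2.resize(cr,None,fx=6,fy=6,interpolation=cv2.INTER_CUBIC)); print(n,u-45,v-45)
E
```

```text
top pole 210.91575817641228 190.86620416253717
[[ 29  30  29  35  31  37  30]
 [ 32  33  40  54  45  32  37]
 [ 36  36  86 102  77  50  31]
 [ 34  49 104 110  89  61  37]
 [ 31  36  76  89  80  60  33]
 [ 31  31  38  55  55  38  29]
 [ 37  32  32  31  34  31  33]]
scene pole 376.26045197740115 282.1242937853107
[[ 39  45  37  37  36  38  38]
 [ 38  37  47  81  36  40  36]
 [ 36  53 126 152 139  41  34]
 [ 38  65 105 156 143  64  41]
 [ 35  43  84  94  89  52  38]
 [ 42  42  49  64  46  42  37]
 [ 44  43  42  45  37  36  45]]
140 top [[202.32 185.75]] scene [[379.61 271.26]]
145 top [[201.63 185.34]] scene [[379.89 270.41]]
150 top [[200.93 184.93]] scene [[380.17 269.56]]
155 top [[200.23 184.52]] scene [[380.45 268.69]]
[483.22 275.76 152.05] [483.22 275.94 160.29]
top 156 140
scene 335 224
```

View pics/top12c.png

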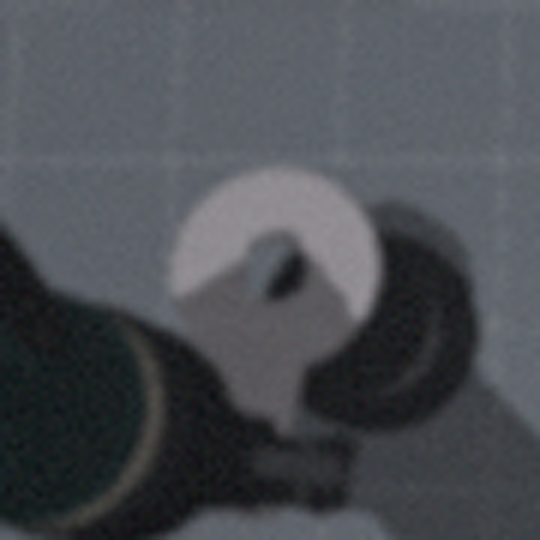

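View pics/scene12c.png

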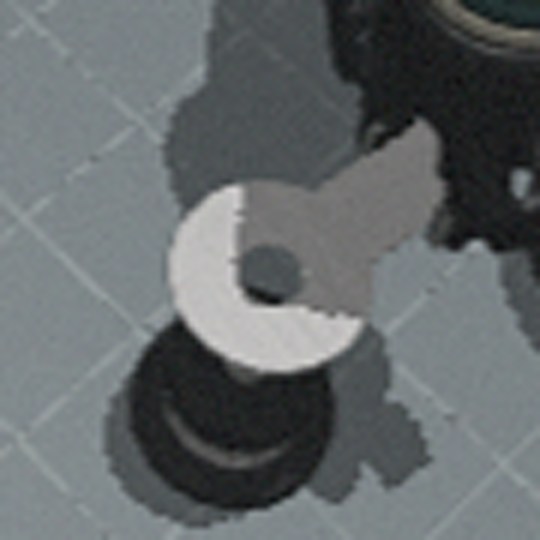

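```bash
python3 - <<'E'
from fit import *
for n in ('w10','w11','w12'):
    C,im=load(n); g=cv2.cvtColor(im,cv2.COLOR_BGR2GRAY).astype(float)
    print(n,g[242:258,290:345].mean(1).round(0), 'cols',g[290,262:282].round(0),g[290,352:376].round(0))
z=np.load('pics/w10.npz');C=(z['K'],z['R'],z['t'])
T=np.array([489.7,-6.1,57.3]); e=np.array([-np.cos(.14),np.sin(.14),0])
for h in (18,19,20,21,22,23): print(h,proj(C,[T+e*18+[0,0,h]]),proj(C,[T+e*20+[0,0,h]]))
a=cv2.resize(cv2.imread('pics/w10.png')[235:275,240:400],None,fx=5,fy=5,interpolation=cv2.INTER_CUBIC);b=cv2.resize(cv2.imread('pics/w12.png')[235:275,240:400],None,fx=5,fy=5,interpolation=cv2.INTER_CUBIC)
cv2.imwrite('pics/cmp.png',np.vstack([a,b]))
E
```

```text
w10 [ 99.  99. 100.  99.  99.  98.  93.  90.  96. 115. 134. 137. 136. 136.
 136. 136.] cols [118. 103.  66.  49.  41.  48.  43.  39.  34.  35.  36.  43.  77. 109.
 136. 134. 132. 135. 134. 131.] [137. 132. 132. 132. 133. 135. 137. 115.  76.  48.  36.  31.  49.  34.
  40.  44.  46.  44.  74.  99. 115. 118. 116. 115.]
w11 [ 98.  98.  97.  98.  97.  97.  95.  93.  94. 108. 133. 138. 137. 137.
 137. 137.] cols [118.  98.  74.  48.  42.  43.  42.  36.  32.  42.  26.  35.  73. 116.
 132. 137. 137. 134. 135. 136.] [135. 137. 129. 132. 137. 139. 134. 110.  79.  39.  37.  36.  41.  38.
  42.  47.  38.  47.  73.  99. 118. 119. 116. 116.]
w12 [ 49.  48.  48.  49.  55.  69.  86.  99. 101. 117. 143. 148. 148. 147.
 147. 147.] cols [128. 110.  78.  52.  53.  53.  52.  47.  43.  42.  42.  47.  79. 123.
 144. 147. 148. 146. 147. 144.] [149. 144. 144. 149. 142. 148. 149. 125.  80.  46.  47.  46.  51.  44.
  44.  56.  54.  49.  79. 106. 125. 127. 123. 125.]
18 [[316.58 244.26]] [[316.57 239.79]]
19 [[316.58 245.31]] [[316.57 240.82]]
20 [[316.57 246.38]] [[316.56 241.86]]
21 [[316.57 247.47]] [[316.56 242.92]]
22 [[316.56 248.57]] [[316.55 243.99]]
23 [[316.55 249.68]] [[316.55 245.08]]
```

View pics/cmp.png

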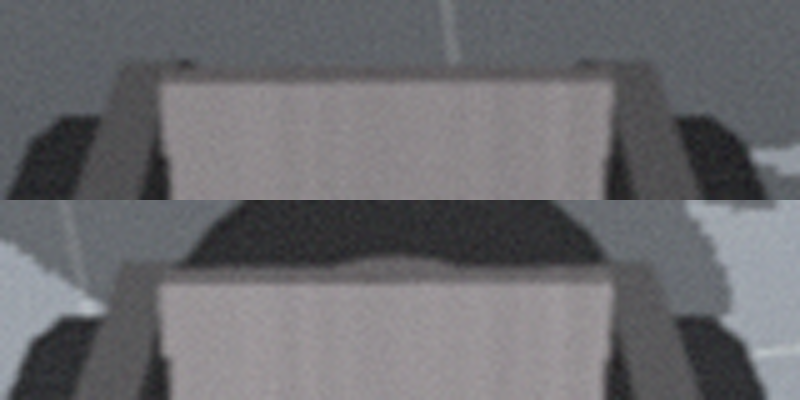

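drive_tool(increments=[0, 2, -8, 0, 0, 0, 1, -0.3, 2, -22, 0, 0, 0, 1, -0.3, 2, -38, 0, 0, 0, 1, -0.3, 2, -52, 0, 0, 0, 1, -0.3, 2, -62, 0, 0, 0, 1, -0.3, 2, -68, 0, 0, 0, 1, -0.3, 2, -69, 0, 0, 0, 1, -0.3, 2, -69, 0, 0, 0, 1])

```text
t: 14.55
tool_pos: [404.5, 291.0, 60.2]
orientation: [0.05, 0.705, -0.05, 0.705]
force: [0.4, 0.4, -1.5]
opening: 0.414
```

```bash
python3 look.py w13; python3 - <<'E'
from h import *
vs=[]
for n in('scene','top'):
    im=eyes.camera(n); cv2.imwrite(f'pics/{n}13.png',im); C=cal(n)
    u,v=proj(C,[[481.5,278.4,78]])[0].astype(int); print(n,u-32,v-32,proj(C,[[481.5,278.4,74],[481.5,278.4,80]]))
    vs.append(cv2.resize(im[v-32:v+32,u-32:u+32],None,fx=6,fy=6,interpolation=cv2.INTER_CUBIC))
cv2.imwrite('pics/c13.png',np.clip(255*(np.hstack(vs)/255.)**.6,0,255))
E
```

```text
t 14.55 tcp [404.54 290.96  60.21] f [ 0.41  0.43 -1.51] tau [-0.02 -0.04 -0.03] j [-0.77  0.6   0.08  2.23 -0.15  0.32  0.86] op 0.4136515032957912 calshift 0.15376691965826694
scene 344 249 [[376.63803922 282.13461024]
 [376.93412715 281.23179617]]
top 177 158 [[210.15958607 190.71255073]
 [209.44126237 190.2936482 ]][ WARN:0@2.668] global loadsave.cpp:1063 imwrite_ Unsupported depth image for selected encoder is fallbacked to CV_8U.
```

View pics/c13.png

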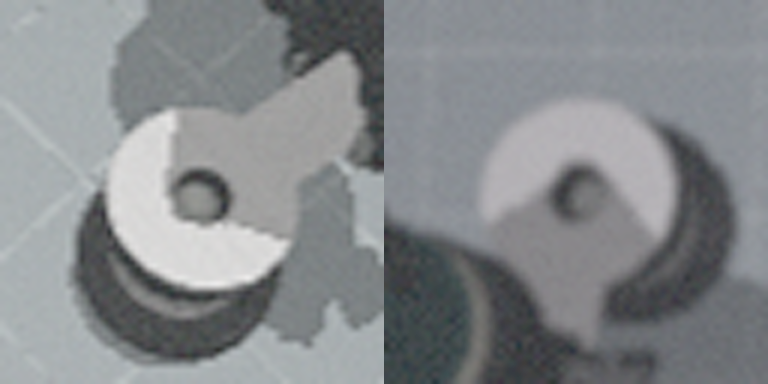

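```bash
python3 - <<'E'
from fit import *
for n,u0,v0,hc in(('scene',344,249,(201,195)),('top',177,158,(576-384,191))):
    im=cv2.imread(f'pics/{n}13.png'); g=cv2.cvtColor(im,cv2.COLOR_BGR2GRAY)
    u=int(u0+hc[0]/6); v=int(v0+hc[1]/6); print(n,u,v); print(g[v-8:v+9,u-8:u+9])
    C=cal(n); b=np.array([481.5,278.4,77.]); J=np.array([(proj(C,b+d)-proj(C,b-d))[0]/2 for d in np.eye(3)]).T; print(J)
E
```

```text
scene 377 281
[[187 192 196 151 116 116 122 119 115 119 116 117 119 120 116 118 113]
 [189 188 192 151 115 121 118 119 120 117 112 119 120 119 120 119 119]
 [193 188 191 148 116 118 118 122 123 119 118 117 116 116 120 120 119]
 [191 193 191 149 117 120 119 119 116 123 120 119 116 120 116 120 118]
 [190 194 157 117 117  97  63  48  46  54  77 107 116 118 119 118 120]
 [194 191 152 117  92  48  27  22  24  30  33  47 102 116 116 117 117]
 [188 195 155 102  62  32  50  59  50  32  24  29  52 100 118 118 116]
 [194 195 155  84  58  75  96 103  95  79  48  28  25  87 116 117 121]
 [197 195 150  97  71  89 100 102 103  93  63  33  25  60 103 119 116]
 [195 192 193 136  82  88  98 104 101  94  81  56  27  59 107 116 113]
 [194 190 199 152  89  81  93 103 101  97  83  53  20  77 113 122 117]
 [191 189 197 148  95  86  84  91  88  85  69  44  37  99 119 118 117]
 [193 194 194 192 147  97  78  77  75  73  57  52  96 117 117 116 119]
 [190 193 197 194 197 188 192 170 114 110 136 181 148 171 149 110 112]
 [193 192 193 195 195 194 196 193 192 191 192 193 186 193 192 189 193]
 [194 193 190 194 193
[... 727 characters left out ...]
  90 111 130 139]
 [133 123 106  78  48  28  25  43  59  70  72  70  70  77 101 122 140]
 [118 105  91  64  37  26  32  54  67  74  74  72  67  80  89 110 126]
 [105  94  79  61  40  24  35  51  74  73  73  73  77  81  85  98 112]
 [ 91  89  84  71  46  35  37  52  68  67  72  72  77  85  88  89 100]
 [ 89  89  85  80  60  43  34  42  54  64  68  76  83  88  91  88  89]
 [ 88  88  89  87  78  60  52  52  59  66  74  82  88  89  90  91  86]
 [ 84  87  89  88  86  78  73  70  77  80  82  90  86  92  90  90  89]
 [ 88  89  88  89  86  87  86  86  84  87  89  88  89  85  90  89  89]
 [ 87  89  87  90  90  89  89  90  91  88  89  88  89  87  88  89  88]]
[[ 0.02 -0.4  -0.12]
 [-0.4  -0.   -0.07]]
```

drive_tool(increments=[-0.3, -1.5, 0, 0, 0, 0, 1, -0.3, -1.5, 0, 0, 0, 0, 1, -0.3, -1.5, -1, 0, 0, 0, 1, -0.3, -1.5, -2, 0, 0, 0, 1, -0.3, -1.5, -3, 0, 0, 0, 1, -0.3, -1.5, -4, 0, 0, 0, 1, -0.3, -1.5, -5, 0, 0, 0, 1, -0.3, -1.5, -5, 0, 0, 0, 1])

```text
t: 15.5
tool_pos: [404.0, 289.3, 55.0]
orientation: [0.05, 0.705, -0.05, 0.705]
force: [-0.4, 0.8, 0.1]
opening: 0.413
```

drive_tool(increments=[0, 0, -1, 0, 0, 0, 1, 0, 0, -2, 0, 0, 0, 1, 0, 0, -3, 0, 0, 0, 1, 0, 0, -4, 0, 0, 0, 1, 0, 0, -5, 0, 0, 0, 1, 0, 0, -6, 0, 0, 0, 1, 0, 0, -6, 0, 0, 0, 1, 0, 0, -6, 0, 0, 0, 1])

```text
t: 16.3
tool_pos: [404.1, 289.4, 49.2]
orientation: [0.05, 0.705, -0.05, 0.705]
force: [-0.4, -0.0, 0.0]
opening: 0.414
```

```bash
python3 look.py w14; python3 - <<'E'
from h import *
vs=[]
for n in('scene','top'):
    im=eyes.camera(n); cv2.imwrite(f'pics/{n}14.png',im); C=cal(n)
    u,v=proj(C,[[481.5,278.4,70]])[0].astype(int); print(n,u-32,v-32)
    vs.append(cv2.resize(im[v-32:v+32,u-32:u+32],None,fx=6,fy=6,interpolation=cv2.INTER_CUBIC))
cv2.imwrite('pics/c14.png',np.clip(255*(np.hstack(vs)/255.)**.6,0,255).astype(np.uint8))
E
```

```text
t 16.3 tcp [404.08 289.41  49.18] f [-0.36 -0.01  0.02] tau [-0.06  0.03  0.04] j [-0.77  0.62  0.07  2.23 -0.15  0.29  0.87] op 0.41408019402992335 calshift 0.022215395857756448
scene 344 250
top 178 158
```

View pics/c14.png

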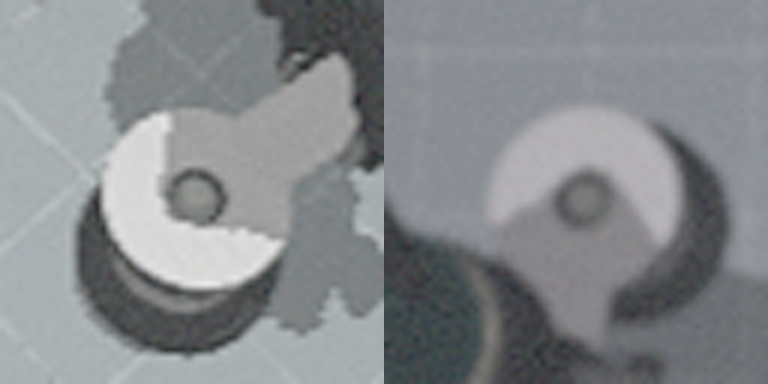

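drive_tool(increments=[0, 0, -1, 0, 0, 0, 1, 0, 0, -2, 0, 0, 0, 1, 0, 0, -3, 0, 0, 0, 1, 0, 0, -4, 0, 0, 0, 1, 0, 0, -5, 0, 0, 0, 1, 0, 0, -5.5, 0, 0, 0, 1, 0, 0, -6, 0, 0, 0, 1, 0, 0, -6, 0, 0, 0, 1])

```text
t: 17.25
tool_pos: [404.1, 289.4, 43.1]
orientation: [0.05, 0.705, -0.05, 0.705]
force: [-0.5, 0.6, -1.3]
opening: 0.411
```

drive_tool(increments=[0, 0, -0.3, 0, 0, 0, 1, 0, 0, -0.6, 0, 0, 0, 1, 0, 0, -0.9, 0, 0, 0, 1, 0, 0, -1.2, 0, 0, 0, 1, 0, 0, -1.4, 0, 0, 0, 1, 0, 0, -1.6, 0, 0, 0, 1, 0, 0, -1.6, 0, 0, 0, 1, 0, 0, -1.6, 0, 0, 0, 1])

```text
t: 18.05
tool_pos: [404.1, 289.4, 41.6]
orientation: [0.05, 0.705, -0.05, 0.705]
force: [-0.2, -0.6, 0.0]
opening: 0.412
```

drive_tool(increments=[0, 0, -0.2, 0, 0, 0, 1, 0, 0, -0.4, 0, 0, 0, 1, 0, 0, -0.6, 0, 0, 0, 1, 0, 0, -0.8, 0, 0, 0, 1, 0, 0, -0.9, 0, 0, 0, 1, 0, 0, -1, 0, 0, 0, 1, 0, 0, -1, 0, 0, 0, 1, 0, 0, -1, 0, 0, 0, 1])

```text
t: 18.85
tool_pos: [404.1, 289.4, 40.6]
orientation: [0.05, 0.705, -0.05, 0.705]
force: [0.2, -0.8, 0.2]
opening: 0.412
```

drive_tool(increments=[0, 0, -0.2, 0, 0, 0, 1, 0, 0, -0.4, 0, 0, 0, 1, 0, 0, -0.5, 0, 0, 0, 1, 0, 0, -0.6, 0, 0, 0, 1, 0, 0, -0.7, 0, 0, 0, 1, 0, 0, -0.8, 0, 0, 0, 1, 0, 0, -0.8, 0, 0, 0, 1, 0, 0, -0.8, 0, 0, 0, 1])

```text
t: 19.65
tool_pos: [404.1, 289.4, 39.8]
orientation: [0.05, 0.705, -0.05, 0.705]
force: [-0.8, 0.7, 1.7]
opening: 0.409
```

drive_tool(increments=[0, 0, -0.2, 0, 0, 0, 1, 0, 0, -0.3, 0, 0, 0, 1, 0, 0, -0.4, 0, 0, 0, 1, 0, 0, -0.5, 0, 0, 0, 1, 0, 0, -0.5, 0, 0, 0, 1, 0, 0, -0.5, 0, 0, 0, 1, 0, 0, -0.5, 0, 0, 0, 1, 0, 0, -0.5, 0, 0, 0, 1])

```text
t: 20.45
tool_pos: [404.1, 289.4, 39.3]
orientation: [0.05, 0.705, -0.05, 0.705]
force: [-1.0, -0.1, 3.2]
opening: 0.412
```

```bash
python3 look.py w15; python3 - <<'E'
from h import *
vs=[]
for n in('scene','top'):
    im=eyes.camera(n); cv2.imwrite(f'pics/{n}15.png',im); C=cal(n)
    u,v=proj(C,[[481.5,278.4,62]])[0].astype(int); print(n,u-32,v-32)
    vs.append(cv2.resize(im[v-32:v+32,u-32:u+32],None,fx=6,fy=6,interpolation=cv2.INTER_CUBIC))
cv2.imwrite('pics/c15.png',np.clip(255*(np.hstack(vs)/255.)**.6,0,255).astype(np.uint8))
E
```

```text
t 20.45 tcp [404.07 289.42  39.32] f [-0.96 -0.1   3.21] tau [-0.    0.07 -0.01] j [-0.76  0.64  0.07  2.24 -0.15  0.27  0.87] op 0.4124681967693627 calshift 0.0017531747981109902
scene 344 251
top 179 159
```

View pics/c15.png

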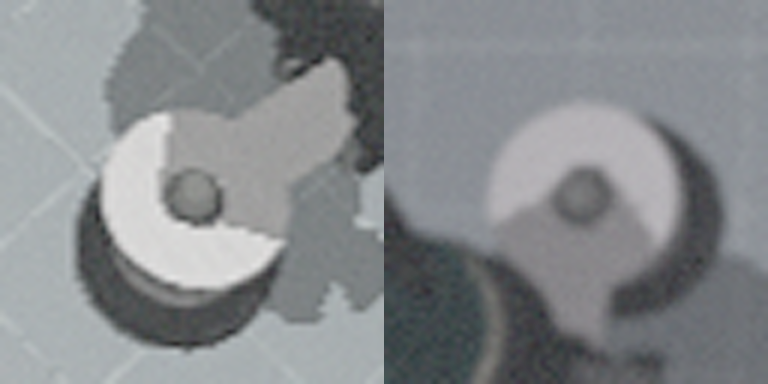

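View pics/w15.png

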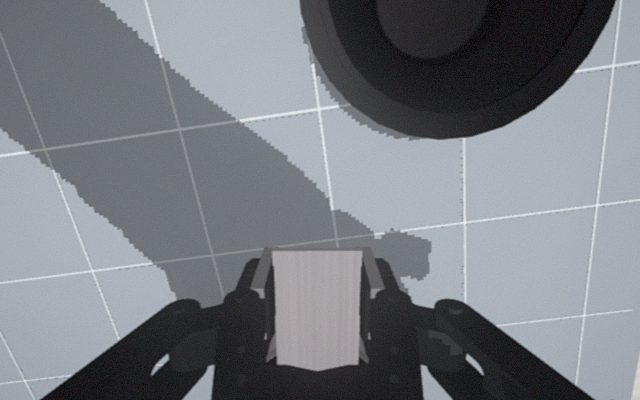

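drive_tool(increments=[0, 0, 0, 0, 0, 0, 0.56, 0, 0, 0, 0, 0, 0, 0.53, 0, 0, 0, 0, 0, 0, 0.5, 0, 0, 0, 0, 0, 0, 0.4, 0, 0, 0, 0, 0, 0, 0.2, 0, 0, 0, 0, 0, 0, 0, 0, 0, 0, 0, 0, 0, 0, 0, 0, 0, 0, 0, 0, 0])

```text
t: 21.4
tool_pos: [404.1, 289.4, 39.3]
orientation: [0.05, 0.705, -0.05, 0.705]
force: [0.5, 0.4, -1.2]
opening: 0.997
```

```bash
python3 look.py w16; python3 - <<'E'
from h import *
vs=[]
for n in('scene','top'):
    im=eyes.camera(n); cv2.imwrite(f'pics/{n}16.png',im); C=cal(n)
    u,v=proj(C,[[481.5,278.4,62]])[0].astype(int); print(n,u-32,v-32)
    vs.append(cv2.resize(im[v-32:v+32,u-32:u+32],None,fx=6,fy=6,interpolation=cv2.INTER_CUBIC))
cv2.imwrite('pics/c16.png',np.clip(255*(np.hstack(vs)/255.)**.6,0,255).astype(np.uint8))
E
```

```text
t 21.4 tcp [404.1 289.4  39.3] f [ 0.53  0.41 -1.17] tau [ 0.   -0.01 -0.02] j [-0.76  0.64  0.07  2.24 -0.15  0.27  0.87] op 0.9965551952904548 calshift 0.0027577888091627756
scene 344 251
top 179 159
```

View pics/c16.png

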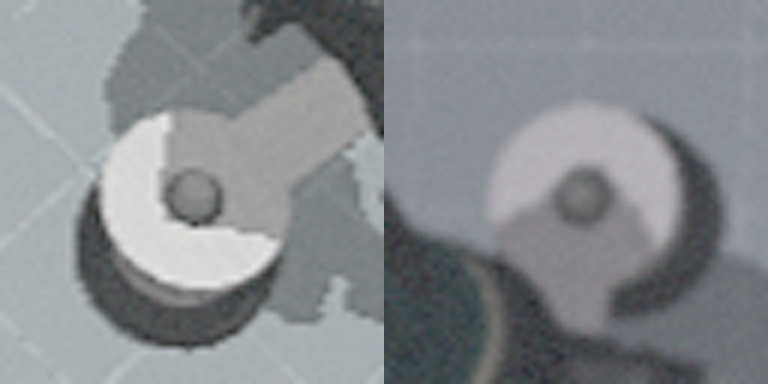

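View pics/w16.png

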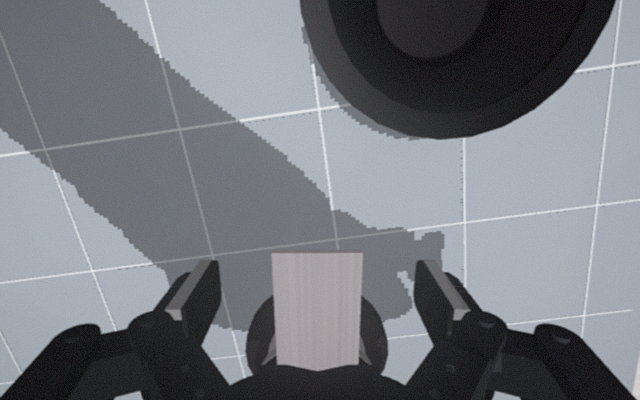

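drive_tool(increments=[0, 0, 5, 0, 0, 0, 0, 0, 0, 20, 0, 0, 0, 0, 0, 0, 50, 0, 0, 0, 0, 0, 0, 90, 0, 0, 0, 0, 25, -5, 130, 0, 0, 0, 0, 60, -10, 160, 0, 0, 0, 0, 90, -15, 180, 0, 0, 0, 0, 90, -15, 180, 0, 0, 0, 0])

```text
t: 22.35
tool_pos: [501.1, 273.9, 223.8]
orientation: [0.054, 0.701, -0.05, 0.709]
force: [0.5, 0.4, 0.0]
opening: 1.002
```

```bash
python3 look.py w17; python3 - <<'E'
from fit import *
C,im=load('w17')
f=np.clip(im[:,:,2].astype(int)+3*(im[:,:,2].astype(int)-im[:,:,0]),0,255).astype(np.uint8)
im2=cv2.merge([f,f,f])
for zt in (61,63,65,67,69):
    p,rm,h,m=fitshim(C,im2,(481,278.4,-.14),zt,thr=110); print(zt,p,np.degrees(p[2]),rm)
E
```

```text
t 22.35 tcp [501.07 273.95 223.76] f [0.47 0.43 0.01] tau [ 0.    0.01 -0.02] j [-0.7   0.41  0.16  1.98 -0.09  0.75  0.94] op 1.002071361216477 calshift 3.903427012190889
61 [479.71 279.45  -0.17] -9.681477874602253 10.754424
63 [479.34 279.52  -0.17] -9.648368466495763 10.686613
65 [478.93 279.78  -0.17] -9.961202988233683 10.595851
67 [478.43 280.01  -0.17] -9.704226742496015 10.541686
69 [477.4  280.44  -0.17] -9.686350211287394 10.466829
```

View pics/w17.png

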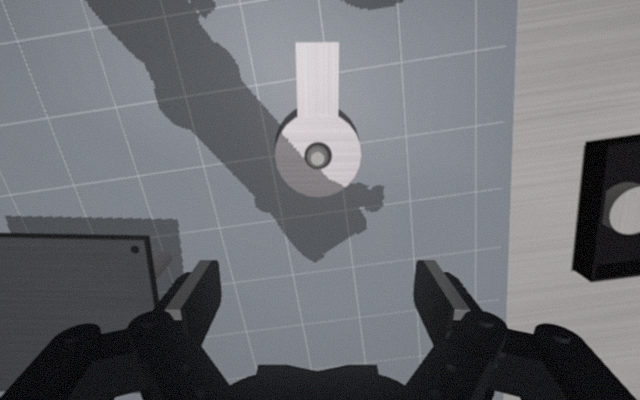

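drive_tool(increments=[0, 0, 0, 0, 0, 0, 0, 0, 0, 0, 0, 0, 0, 0, 0, 0, 0, 0, 0, 0, 0, 0, 0, 0, 0, 0, 0, 0, 0, 0, 0, 0, 0, 0, 0, 0, 0, 0, 0, 0, 0, 0, 0, 0, 0, 0, 0, 0, 0, 0, 0, 0, 0, 0, 0, 0])

```text
t: 23.2
tool_pos: [494.1, 274.4, 219.3]
orientation: [0.05, 0.705, -0.05, 0.705]
force: [-0.5, 0.8, 0.8]
opening: 1.002
```

```bash
python3 look.py w18; python3 - <<'E'
from fit import *
C,im=load('w18')
g=cv2.cvtColor(im,cv2.COLOR_BGR2GRAY); i=im.astype(int); f=i[:,:,2]-i[:,:,0]
for (u,v) in((318,70),(300,180),(340,150),(260,80),(400,120),(270,170)): print((u,v),im[v,u],cv2.GaussianBlur(f.astype(np.float32),(5,5),0)[v,u])
fb=cv2.GaussianBlur(f.astype(np.float32),(5,5),0)
m=((fb>-1.5)&(g>75)).astype(np.uint8)*255; m[:30]=0;m[215:]=0;m[:,:260]=0;m[:,380:]=0
im2=cv2.merge([m,m,m]); cv2.imwrite('pics/m18.png',m)
for zt in (57,60,63,66,69):
    p,rm,h,_=fitshim(C,im2,(481,278.4,-.14),zt,thr=128); print(zt,p,np.degrees(p[2]),rm)
# tilt fit: pitch/roll with known z
m2=fitshim(C,im2,(481,278.4,-.14),63,thr=128)[3]
sd=cv2.distanceTransform(m2,cv2.DIST_L2,5)-cv2.distanceTransform(1-m2,cv2.DIST_L2,5); sd=np.where(sd>0,sd-.5,sd+.5).astype(np.float32)
o=shim_outline(); o=np.c_[o,np.zeros(len(o))]
def F(v):
    P=R.from_euler('zyx',[v[2]/50,v[3]/50,v[4]/50]).apply(o)+[v[0],v[1],v[5]]
    q=proj(C,P).astype(np.float32); return cv2.remap(sd,q[:,:1],q[:,1:],cv2.INTER_LINEAR).ravel()
r=least_squares(F,[481,278,-7,0,0,63],loss='soft_l1',diff_step=1e-3); print("free fit",r.x[:2],np.degrees(r.x[2:5]/50),r.x[5],np.sqrt(np.mean(F(r.x)**2)))
E
```

```text
t 23.2 tcp [494.11 274.42 219.3 ] f [-0.48  0.82  0.82] tau [ 0.01  0.02 -0.03] j [-0.71  0.41  0.16  1.99 -0.09  0.75  0.94] op 1.0017878868412753 calshift 0.011111765245630068
(318, 70) [215 211 217] 3.03125
(300, 180) [129 128 131] 2.0898438
(340, 150) [195 192 199] 3.8125
(260, 80) [162 157 149] -10.90625
(400, 120) [152 144 138] -12.0703125
(270, 170) [100  97  93] -6.328125
57 [481.28 278.61  -0.14] -7.9247991373248805 0.6864407
60 [481.11 278.68  -0.14] -7.872861540901831 0.5496598
63 [480.84 278.57  -0.14] -8.012431355464573 0.7151472
66 [480.59 278.65  -0.14] -7.936547226175983 1.0696598
69 [480.36 278.58  -0.14] -8.00441600628032 1.50784
free fit [481.12 278.65] [-7.9  0.  -0. ] 59.77956324077576 0.5499324
```

```bash
python3 - <<'E'
import cv2
a=cv2.imread('pics/w18.png')[30:210,240:400]; b=cv2.imread('pics/m18.png')[30:210,240:400]
import numpy as np
cv2.imwrite('pics/v18.png',cv2.resize(np.hstack([a,b]),None,fx=2.5,fy=2.5,interpolation=cv2.INTER_CUBIC))
E
```

```text
(no output)
```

View pics/v18.png

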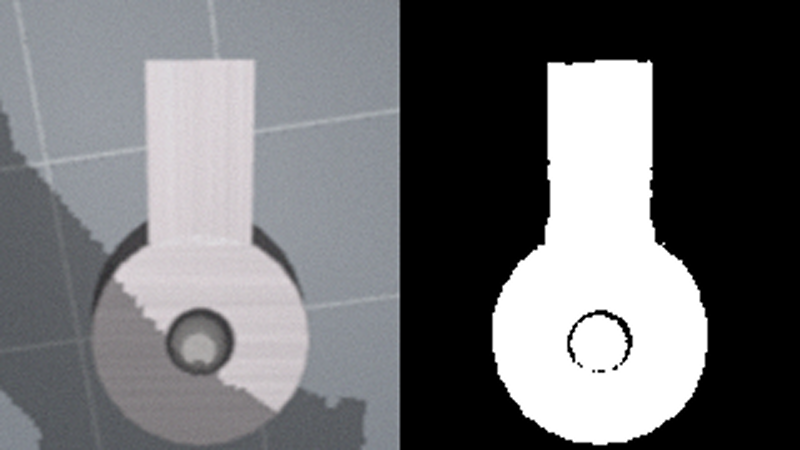

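```bash
python3 - <<'E'
from plant import bot
print(bot.finish_job())
E
```

```text
the job is handed in; nothing more can be done
None
```

The shim is seated on the loudspeaker magnet with the pole through its hole, and I handed the job in with about 23 s used of the 61 s allowed.

- **Slide:** I pressed on the shim with closed fingertips at about 7–10 N and slid it about 57 mm towards the robot. The tab then stuck out roughly 39–43 mm, well over half its length.
- **Grasp and transfer:** I gripped the tab across its width at 25 N and lifted it. It stayed level: the tab edge moved less than 0.2 px between the pictures before and after lifting. I corrected the position by 1.5 mm just above the pole.
- **Seating:** I lowered the shim until I felt about 3 N on the seat, about 1 mm below the nominal height on the robot's own reading, then let go. It did not move when released.

**Last checks:**
- **Position:** The final wrist picture puts the hole at (481.1, 278.6), within 0.4 mm of the pole at (481.4, 278.4).
- **Height:** The best-fit top of the shim came out at 60 mm against the expected 63 mm. That is within what the picture can resolve, and it does not suggest the shim is sitting high.
- **Flatness:** My tilt fit did not work (the tilt stayed at its starting value). That the shim is flat rests on the contact height, the pictures and the shim staying put when released.
- **Bystanders:** I did not measure the jar, bit case and frame again at the end. No contact with them showed in the forces or pictures.

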